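Hold the bayonet plug home in the leak-test port

TASK

Pick up the bayonet plug, the one with two lugs on its foot (not the smooth round-footed one), set it into the round port of the leak-test block with its lugs in the two notches, push it down against the spring and twist it clockwise (seen from above) a quarter turn, so that the lugs are locked under the rim. The port springs back if you let go, so finish while still gripping the plug and holding it pushed in and fully turned; leave the smooth plug, the screw jar and the pipe elbow where they stand.

Things in the scene. Friction and masses are not known exactly. Their poses are not given: they have to be found in the camera images.
- lug_plug: Loose upright plug, 58 mm high, 160 g; origin: centre of underside. Black wing grip 14 mm thick in x, 42 long in y, 26-58 mm up (grip the 14 mm at 48 up). Steel collar 32 mm across (21-27 up), spigot 26 across (9-21 up). Foot 0-9 up: two jaws, 8 mm gap between them along y; two lugs 8 mm wide, 6 high stick out along +x and -x to 22 mm from the axis. A half turn makes no difference.
- plain_plug: Smooth plug, loose bystander: the same wing, collar and height, but a plain round foot 26 mm across without lugs. Origin at the centre of its underside, standing upright. The places of the two plugs may be swapped.
- test_block: Fixed; origin: centre of underside, on the port's axis. Foot plate 100x100x8 mm, round aluminium housing 66 mm across, 50 high, brass stub at +x to 58 mm. Port in its top: 32 mm hole with 13 mm wide notches at +x and -x out to 25 mm from the axis; the rim is 8 mm thick, a wider chamber below. The plug goes in with its x along the block's x, either way round.
- port_mouth (a point): Centre of the port's mouth, level with the rim's top, 50 mm above the block's underside; axes as the block's. A sprung disc stands 7 mm below it; on the disc a brass blade along y (5 mm wide, 22 long, 7 high) enters the gap in the plug's foot.
- port_piston (a joint): Travel of the sprung disc, m: 0 at rest, 0.011 at its stop, growing downwards. It pushes up with 3.5 N at rest, 7.4 N at the stop. With the plug on the disc the lugs clear the rim's underside at 0.007 and can turn only beyond that; lugs locked under the rim keep it near 0.007.
- port_spindle (a joint): Turn of disc and blade, rad, growing clockwise seen from above: 0 at rest, stop at 1.42. A spring (0.18 N m at the stop) turns it most of the way back when let go. The blade has up to 0.15 rad of play in the plug's foot, so the plug turns about 1.5 rad in all.
- screw_jar: Glass jar with a grey lid, 71 mm across, 102 mm high, origin at the centre of its underside; loose bystander.
- pipe_elbow: Black pipe elbow, 67 x 67 x 42 mm, lying; loose bystander, origin at its underside.
Things that resemble listed ones, but are neither listed nor needed, are in the scene too. Leave any green or yellow look-alike of the lug_plug alone.

How it is judged (in metres and radians):
On the way, in this order (a step that is already met when the one before it is completed fails the run):
1. the lugged plug is lifted clear of the bench (height (world z) of lug_plug above 0.03 m), for 0.1 s.
2. the plug is pressed into the port, lugs below the rim, not yet turned (horizontal distance between lug_plug and port_mouth below 0.006 m and z of lug_plug in the frame of port_mouth below -0.012 m and value of joint port_piston above 0.006 m and value of joint port_spindle below 0.6 rad), for 0.05 s.
3. the plug is twisted clockwise, lugs under the rim (value of joint port_piston above 0.005 m and value of joint port_spindle above 1.05 rad), for 0.2 s.
At the end, for the whole second after the job is handed in: The lugged plug is in the port (within 6 mm of its axis, tilt under 0.15 rad, underside 12 mm or more below the mouth), the disc pressed 5 mm or more and turned 1.05 rad or more, the fingers still gripping it (over 2 N), at rest; smooth plug, jar and elbow moved under 30 mm (all of step 3 and horizontal distance between lug_plug and port_mouth below 0.006 m and z of lug_plug in the frame of port_mouth below -0.012 m and angle between lug_plug's own z axis and vertical below 0.15 rad and angle between the x axis of lug_plug and the x axis of test_block, either way round above 1.1 rad and linear speed of lug_plug below 0.02 m/s and contact force between the fingers and lug_plug above 2 N and distance of each of plain_plug, screw_jar, pipe_elbow from where it was at the start of the episode below 0.03 m); the arm keeps its last pose, push and grip.
It fails at once if the smooth plug, the jar or the elbow is pushed away or tipped over (distance of any of plain_plug, screw_jar, pipe_elbow from where it was at the start of the episode above 0.03 m or angle between plain_plug's own z axis and vertical above 0.6 rad).
It also fails if it takes over 40 s, if anything falls off the work surface, if the arm or the gripper's body presses on something with over 40 N, if the wrist force passes 120 N, or if a joint passes its speed limit or range.

ROBOT

A 6-joint arm with a two-finger parallel gripper is mounted at the origin on the work surface; the furniture and walls round the work are solid. World frame = base frame: x ahead of the robot, y to its left, z up, the work surface at z = 0. Lengths are in mm, angles in rad, forces in N, time in s.
With the tool pointing down it reaches from about 350 to 775 mm from the base axis. Payload 7.3 kg.
Tool frame: the origin (TCP) lies at the very end of the fingers, on their centre line; the grasp point (between the pads) lies 19 mm behind it; z points along the fingers, y is the line along which they close (so a half turn about z gives the same grasp; the last joint's range is limited). The gripper opens to 92 mm and grips with 3 to 60 N. Pads are 19 mm wide; open, the fingers measure 130 mm over their backs; the gripper's body (75 mm by 190 mm) begins 47 mm behind the grasp point.
Start: joints at [1.131, 0.342, 1.524, -0, 1.275, -0.146], TCP at [152.021, 502.528, 226.741] pointing down, gripper open.
Joint ranges: [-2.53, 2.53], [-0.77, 2.02], [0.04, 2.7], [-1, 4.14], [0.28, 2.66], [-3.11, 3.11]. Speed limits (rad/s): [2.57, 2.57, 3.14, 3.14, 3.14, 3.14].

INTERFACE

Orientations are given as [roll, pitch, yaw] about the fixed x, y, z axes, in that order (R = Rz(yaw) Ry(pitch) Rx(roll)).
In Python, from plant import get_obs, vision, workorder gives the robot as it stands.
- The arm moves only by the shell command python3 -m pendant 'ROWS' [OPENING]. ROWS is a JSON object of lists of equal length, an entry for each row: "dp": the shift along the tool's x, y, z in m, a list of three; "rotation": the turn, a rotation vector about the tool's x, y, z in rad, a list of three. A call has 1 to 8 rows; each row is the pose to reach, as a shift and turn from the pose commanded when the call began, along the tool's axes at that moment; what a row does not reach only later rows make up. A row lasts 1/8 s, in which the tool goes at most 62.5 mm and 10.7 degrees, less where a joint would pass 70% of its speed; a pose out of reach is approached as far as the arm can. A call with a gripper value outside its range is refused whole. OPENING is the finger opening in m, from 0 to 0.0918, set as the call begins (- or left out, the last holds). The fingers move at their own pace and stop on an object; the grip force is fixed at half the most. Time passes only in rows, so rows that repeat a pose let the fingers close. It gives the time, the measured TCP pose, the force, the opening and the grip force at its end, in the units of the state.
- get_obs(): the state, without advancing time (a new reading comes with each control period).
- vision.capture(name): name is "scene" or "top"; returns a dict with "pixels" (400x640x3 uint8, red, green, blue), "vfov" (degrees; the focal length in pixels is half the picture's height over the tangent of half this angle, whatever the lens; pixels are square), "cx", "cy" (the principal point, pixels), "pose" (4x4, takes a point from camera to world coordinates). Camera axes: x right, y up, looking along -z (the intrinsics and any distortion apply to the point x, -y, -z); pixel columns grow to the right and rows downward; lengths in mm; the calibration is good to about 2 mm. A picture is of the moment at which its call begins. There is no depth.
- workorder.close_job(): hands the job in; it is judged then, once.
The state is a dict: "time": time; "joint_positions": joint angles; "dq": joint speeds; "tau": joint torques, N m; "tool_pos": TCP position; "tcp_rot": TCP orientation; "contact_force": force on the tool from outside, world axes, zero at the start; "moment": the same for the moment, N m; "grip_width": finger opening in mm; "finger_force": force on a finger pad.
Only numpy, scipy, OpenCV 4.12 (cv2) and the standard library are available. Lean on these libraries where they do the work, as an engineer would, in place of code of your own. Each camera call takes 0.05 s, during which the arm holds its last target. There are 200 camera calls.

## Working session

There is one attempt and no reset: what is moved stays moved. The work goes in short steps, Python scripts to look and compute and a shell command to move; the robot and the scene stay as the last step left them, time stands still between calls to the robot, and variables do not carry over. Pictures are saved under pics/ and viewed, at most 10 in all, crops included, and the job is handed in when it is done.

```bash
ls; mkdir -p pics
python3 - <<'E'
from plant import get_obs, vision
import cv2,numpy as np
print(get_obs())
for n in ("scene","top"):
    c=vision.capture(n); cv2.imwrite(f"pics/{n}0.png",c["pixels"][:,:,::-1]); print({k:v for k,v in c.items() if k!="pixels"})
E
```

```text
pics
{'time': 0.0, 'joint_positions': array([ 1.13098791e+00,  3.42725980e-01,  1.52505877e+00, -2.35806233e-05,
        1.27540939e+00, -1.45994065e-01]), 'dq': array([ 0.00069537, -0.00053871, -0.00020882, -0.001098  ,  0.00031523,
        0.00142707]), 'tau': array([-5.43943825e-04, -4.31248355e+01, -2.44217777e+01,  7.19388644e-02,
        5.59698092e-02, -1.19373485e-04]), 'tool_pos': array([151.83967996, 502.11231891, 226.0287133 ]), 'tcp_rot': array([-3.14000492e+00, -2.10669536e-04,  2.84778502e+00]), 'contact_force': array([-0.10113869, -1.11320497,  0.27669449]), 'moment': array([-0.03818642,  0.0102987 , -0.02455596]), 'finger_force': 0.0, 'grip_width': 92.00017800511917}
{'vfov': 56.350621326872904, 'cx': 319.0254205961071, 'cy': 197.48985659095564, 'pose': array([[ 8.94187637e-01,  3.19722851e-01, -3.13377996e-01,
         2.54129952e+02],
       [-4.47659212e-01,  6.30022497e-01, -6.34565114e-01,
        -4.50504910e+02],
       [-5.44978008e-03,  7.07706826e-01,  7.06485207e-01,
         6.78885315e+02],
       [ 0.00000000e+00,  0.00000000e+00,  0.00000000e+00,
         1.00000000e+00]])}
{'vfov': 44.40950955679382, 'cx': 319.84014024773063, 'cy': 196.9993484774234, 'pose': array([[-2.98461958e-03,  9.99438119e-01, -3.33846894e-02,
         4.63569875e+02],
       [-9.99968546e-01, -2.73755055e-03,  7.44393110e-03,
         9.30898121e+01],
       [ 7.34835623e-03,  3.34058566e-02,  9.99414854e-01,
         1.19017294e+03],
       [ 0.00000000e+00,  0.00000000e+00,  0.00000000e+00,
         1.00000000e+00]])}
```

View pics/scene0.png

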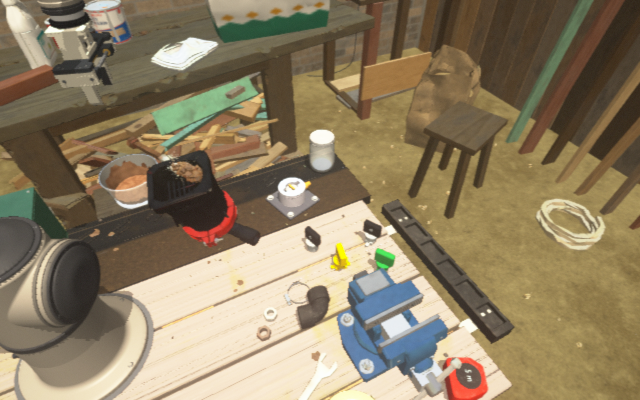

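View pics/top0.png

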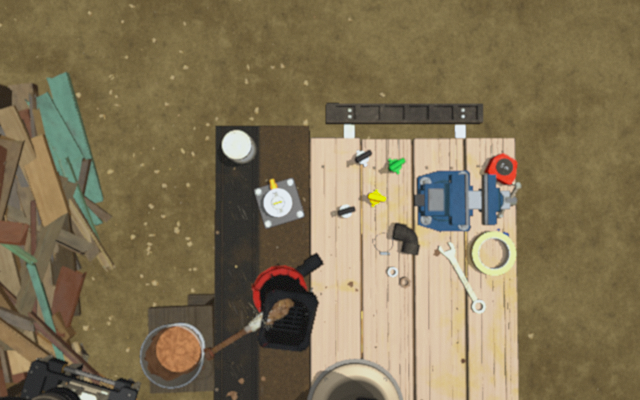

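The scene shows black-winged plugs at scene (312,237) / top (346,211) and scene (372,231) / top (363,158). The block is at scene (292,193) / top (278,203), with its stub towards top (273,184). Green and yellow look-alikes stand nearby at top (397,165) and (377,199). Next I'll enlarge the two plugs and the port.

Run:
```python
import cv2,numpy as np
s=cv2.imread("pics/scene0.png");t=cv2.imread("pics/top0.png")
def c(i,x,y,w,h): return cv2.resize(i[y:y+h,x:x+w],(400,300),interpolation=cv2.INTER_CUBIC)
a=np.vstack([np.hstack([c(s,290,217,48,36),c(s,350,213,48,36)]),np.hstack([c(t,330,194,32,24),c(t,347,146,32,24)])])
b=np.hstack([c(s,260,165,72,54),c(t,246,179,64,48)])
cv2.imwrite("pics/plugs.png",a);cv2.imwrite("pics/block.png",b)
```

```text
(no output)
```

View pics/plugs.png

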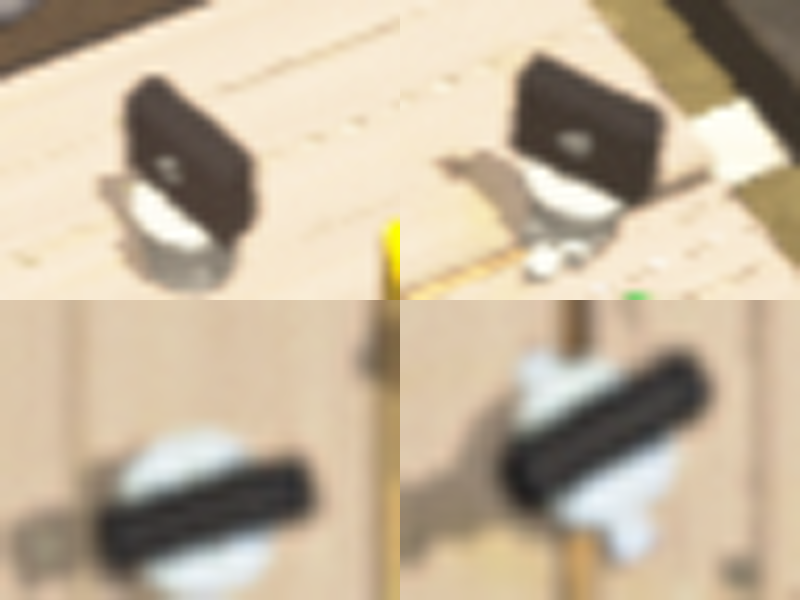

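View pics/block.png

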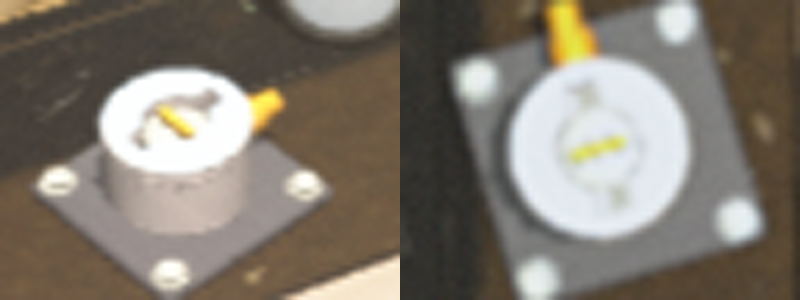

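The right-hand one, at scene (372,231) / top (363,158), shows two white lugs at its foot in both views, while the one at (312,237) / (346,211) has a plain round foot. So the lug_plug is at top (363,158). In the block crop, the notches run along the line from (583,93) to (618,198), with the stub on the upper side. I'll triangulate now.

```bash
cat > h.py <<'E'
import numpy as np, cv2
from plant import get_obs, vision
def cal(n):
    return vision.capture(n)
def ray(c,u,v):
    f=200/np.tan(np.radians(c["vfov"]/2)); P=c["pose"]
    d=P[:3,:3]@np.array([(u-c["cx"])/f,-(v-c["cy"])/f,-1]); return P[:3,3],d/np.linalg.norm(d)
def atz(c,u,v,z):
    o,d=ray(c,u,v); return o+d*(z-o[2])/d[2]
def tri(c1,p1,c2,p2):
    o1,d1=ray(c1,*p1);o2,d2=ray(c2,*p2)
    t=np.linalg.lstsq(np.c_[d1,-d2],o2-o1,rcond=None)[0]
    a,b=o1+d1*t[0],o2+d2*t[1]; return (a+b)/2,np.linalg.norm(a-b)
def proj(c,p):
    f=200/np.tan(np.radians(c["vfov"]/2)); q=c["pose"][:3,:3].T@(np.asarray(p)-c["pose"][:3,3])
    return c["cx"]+f*q[0]/-q[2],c["cy"]-f*q[1]/-q[2]
E
python3 - <<'E'
from h import *
np.set_printoptions(precision=1,suppress=True)
S=cal("scene");T=cal("top")
def p(x,y,s,ox,oy): return ((x+.5)/s-.5+ox,(y+.5)/s-.5+oy)
print("wing",tri(S,p(198,88,8.333,350,213),T,p(210,130,12.5,347,146)))
a=atz(T,*p(130,180,12.5,347,146),58);b=atz(T,*p(290,80,12.5,347,146),58)
print("wing ends",a,b,np.linalg.norm(a-b),np.degrees(np.arctan2(*(b-a)[1::-1])))
l1=atz(T,*p(137,70,12.5,347,146),5);l2=atz(T,*p(233,235,12.5,347,146),5)
print("lugs",l1,l2,(l1+l2)/2,np.degrees(np.arctan2(*(l1-l2)[1::-1])))
print("port",tri(S,p(177,118,5.556,260,165),T,p(200,147,6.25,246,179)))
n1=atz(T,*p(183,93,6.25,246,179),50);n2=atz(T,*p(218,198,6.25,246,179),50)
print("notch",n1,n2,(n1+n2)/2,np.degrees(np.arctan2(*(n1-n2)[1::-1])))
# blob code: housing top & base plate
for nm,c,ox,oy,w,h in(("T",T,258,183,40,40),("S",S,270,170,50,45)):
    g=cv2.cvtColor(c["pixels"],cv2.COLOR_RGB2GRAY)[oy:oy+h,ox:ox+w]
    big=cv2.resize(g,None,fx=8,fy=8,interpolation=cv2.INTER_CUBIC)
    for th in (170,190,210):
        cs,_=cv2.findContours((big>th).astype(np.uint8),cv2.RETR_EXTERNAL,cv2.CHAIN_APPROX_NONE)
        k=max(cs,key=cv2.contourArea); e=cv2.fitEllipse(cv2.convexHull(k)); print(nm,th,p(*e[0],8,ox,oy),np.array(e[1])/8)
E
```

```text
wing (array([598.3, -17.6,  58.2]), np.float64(4.189922828609124))
wing ends [587.1  -1.6  58. ] [605.7 -31.5  58. ] 35.130836184361556 -58.10886287293068
lugs [614.4  -7.6   5. ] [582.2 -26.    5. ] [598.3 -16.8   5. ] 29.846672696476485
port (array([490.6, 182.8,  48.8]), np.float64(1.1576703444204586))
notch [510.2 189.3  50. ] [471.1 176.2  50. ] [490.6 182.8  50. ] 18.39874517466099
T 170 (276.92438316345215, 200.5128231048584) [28.4 33.8]
T 190 (276.86956787109375, 200.21798706054688) [27.9 33.7]
T 210 (277.31863594055176, 201.5811767578125) [27.3 29.4]
S 170 (293.6541862487793, 191.06999588012695) [29.9 36.3]
S 190 (295.4657974243164, 188.23458671569824) [22.1 35.9]
S 210 (293.2887840270996, 186.30620574951172) [18.7 31.9]
```

Heights come out right: wing top 58.2 (expected 58), port mouth 48.8 (expected 50), and both are in reach. The lug axis is at about 30.5° and the block's x at about 17° (notches 18.4°, screw square 16.8°). Before sweeping past it, I'll check the height of the black and red appliance, and work out the shifts in tool axes.

```bash
cat >> h.py <<'E'
from scipy.spatial.transform import Rotation as R
def totool(p,yaw_deg=None):
    o=get_obs(); Q=R.from_euler("xyz",o["tcp_rot"]); d=Q.inv().apply(np.asarray(p)-o["tool_pos"])/1000
    r=None
    if yaw_deg is not None: r=(Q.inv()*R.from_euler("xyz",[np.pi,0,np.radians(yaw_deg)])).as_rotvec()
    return np.round(d,4),r if r is None else np.round(r,4)
E
python3 - <<'E'
from h import *
np.set_printoptions(precision=4,suppress=True)
S=cal("scene");T=cal("top")
print("hopper",tri(S,(183,180),T,(288,322)))
print("green",tri(S,(384,253),T,(397,162)))
for w in ((300,480,240),(450,360,240),(560,150,200)): print(w,totool(w)[0])
print(totool((598.3,-17,130),120.5)); print(get_obs()["tcp_rot"])
E
```

```text
hopper (array([250.5719, 149.5128, 193.9856]), np.float64(11.355019119749127))
green (array([580.9059, -94.4638,  52.5688]), np.float64(4.1414521195733025))
(300, 480, 240) [-0.1482  0.0214 -0.0135]
(450, 360, 240) [-0.3265 -0.05   -0.0135]
(560, 150, 200) [-0.4926 -0.2192  0.0266]
(array([-0.5776, -0.3679,  0.0966]), array([-0.0005,  0.0001,  0.7447]))
[-3.1411 -0.      2.8479]
```

The appliance is about 195 mm high, so going outward around it at z≈240 clears it.

```bash
python3 -m pendant '{"dp":[[-0.05,0.007,-0.005],[-0.10,0.014,-0.01],[-0.148,0.0,-0.0135],[-0.21,-0.018,-0.0135],[-0.265,-0.034,-0.0135],[-0.3265,-0.05,-0.0135],[-0.37,-0.09,-0.0135],[-0.41,-0.13,-0.0135]],"rotation":[[0,0,0],[0,0,0.1],[0,0,0.2],[0,0,0.3],[0,0,0.4],[0,0,0.5],[0,0,0.6],[0,0,0.74]]}' 0.04; python3 -c "
from h import *
print(totool((598.3,-17,140),120.5))"
```

```text
time: 1.3
tool_pos: [507.9, 257.5, 239.8]
tcp_rot: [-3.141, -0.0, 2.103]
contact_force: [0.7, 1.0, 0.3]
grip_width: 40.1
finger_force: 0.0
(array([-0.2824, -0.0615,  0.0998]), array([-0.0003, -0.0001,  0.0002]))
```

```bash
python3 -m pendant '{"dp":[[-0.05,-0.01,0.0],[-0.1,-0.02,0.01],[-0.15,-0.03,0.025],[-0.2,-0.042,0.05],[-0.24,-0.052,0.07],[-0.2824,-0.0615,0.1],[-0.2824,-0.0615,0.1],[-0.2824,-0.0615,0.1]],"rotation":[[0,0,0],[0,0,0],[0,0,0],[0,0,0],[0,0,0],[0,0,0],[0,0,0],[0,0,0]]}'
python3 - <<'E'
from h import *
print(totool((598.3,-17,29),120.5))
s=cal("scene");t=cal("top")
c=lambda i,x,y,w,h: cv2.resize(i["pixels"][y:y+h,x:x+w,::-1],(400,300),interpolation=cv2.INTER_CUBIC)
cv2.imwrite("pics/above.png",np.hstack([c(s,330,180,88,66),c(t,330,128,64,48)]))
E
```

```text
time: 2.3
tool_pos: [598.4, -14.4, 140.4]
tcp_rot: [3.141, -0.001, 2.107]
contact_force: [-0.2, -0.6, 0.9]
grip_width: 40.2
finger_force: 0.0
(array([-0.0022, -0.0015,  0.1114]), array([ 0.0002, -0.0005,  0.0043]))
```

View pics/above.png

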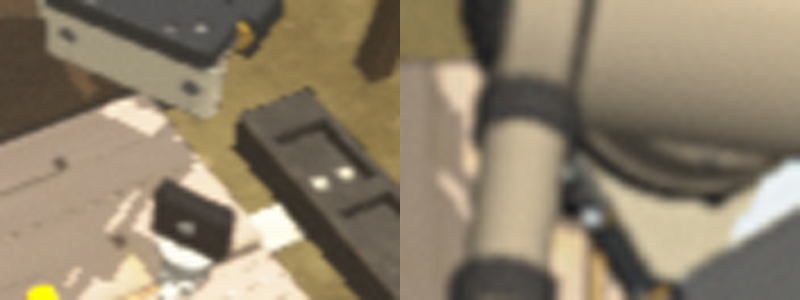

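The plug at scene-crop (190,220) stands free under the gripper body; the fingers are above the crop. The top view is blocked by the arm. I'll go down to just above the wing.

```bash
python3 -m pendant '{"dp":[[0,0,0.035],[0,0,0.07],[0,0,0.07],[0,0,0.07]],"rotation":[[0,0,0],[0,0,0],[0,0,0],[0,0,0]]}'
python3 - <<'E'
from h import *
s=cal("scene")
print(totool((598.3,-17,29),120.5))
cv2.imwrite("pics/above2.png",cv2.resize(s["pixels"][188:260,324:420,::-1],(800,600),interpolation=cv2.INTER_CUBIC))
E
```

```text
time: 2.9
tool_pos: [599.4, -14.2, 72.0]
tcp_rot: [3.139, 0.002, 2.109]
contact_force: [0.3, 0.2, 0.8]
grip_width: 39.8
finger_force: 0.0
(array([-0.0015, -0.0026,  0.0433]), array([0.0028, 0.0021, 0.0054]))
```

View pics/above2.png

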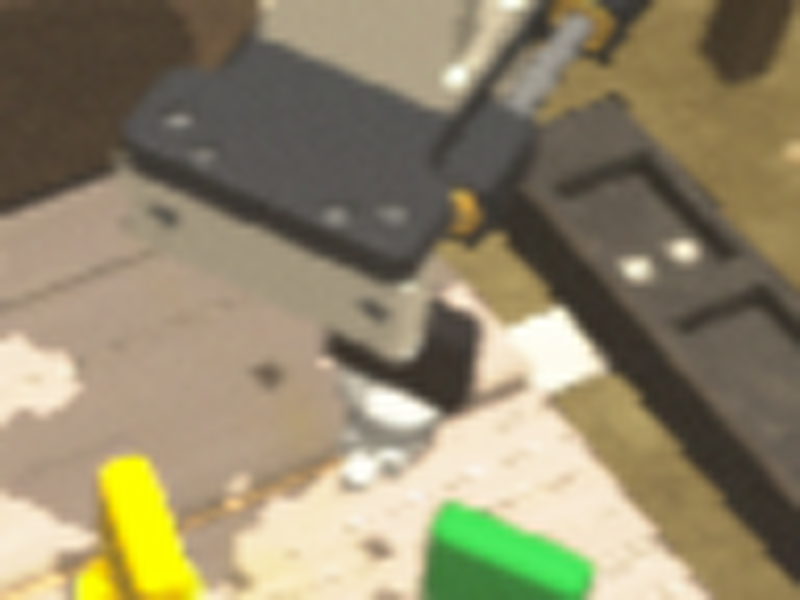

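The grip body faces along the lug axis; its near end (crop 120–430, 160–340) hides the fingers. The plug at (400,400) stands upright and the green and yellow ones are clear. I'll centre, descend and grip.

```bash
python3 -m pendant '{"dp":[[-0.0015,-0.0026,0.005],[-0.0015,-0.0026,0.02],[-0.0015,-0.0026,0.035],[-0.0015,-0.0026,0.043],[-0.0015,-0.0026,0.043]],"rotation":[[0,0,0],[0,0,0],[0,0,0],[0,0,0],[0,0,0]]}' && python3 -c "
from h import *
print(totool((598.3,-17,29),120.5),get_obs()['contact_force'])" && python3 -m pendant '{"dp":[[0,0,0],[0,0,0],[0,0,0],[0,0,0],[0,0,0],[0,0,0]],"rotation":[[0,0,0],[0,0,0],[0,0,0],[0,0,0],[0,0,0],[0,0,0]]}' 0.0
```

```text
time: 3.58
tool_pos: [596.4, -17.3, 26.0]
tcp_rot: [-3.14, -0.001, 2.108]
contact_force: [0.3, -0.5, 0.3]
grip_width: 40.0
finger_force: 0.0
(array([-0.0008,  0.0018, -0.003 ]), array([-0.0015, -0.0014,  0.0046])) [ 0.26680227 -0.47156111  0.32524728]
time: 4.32
tool_pos: [597.3, -17.3, 27.6]
tcp_rot: [3.141, 0.0, 2.108]
contact_force: [-0.2, 0.3, 4.6]
grip_width: 13.6
finger_force: 30.0
```

```bash
python3 -m pendant '{"dp":[[0,0,-0.02],[0,0,-0.06],[0,0,-0.1],[0,0,-0.1],[0,0,-0.1]],"rotation":[[0,0,0],[0,0,0],[0,0,0],[0,0,0],[0,0,0]]}' && python3 -c "
from h import *
print(totool((490.6,182.8,127),107.2))"
```

```text
time: 4.95
tool_pos: [596.2, -17.3, 126.2]
tcp_rot: [-3.14, -0.001, 2.108]
contact_force: [-0.7, -0.2, -1.2]
grip_width: 13.9
finger_force: 30.0
(array([ 0.2259,  0.0116, -0.0006]), array([-0.0016, -0.0011,  0.2368]))
```

```bash
python3 -m pendant '{"dp":[[0.04,0.002,0],[0.085,0.004,0],[0.13,0.006,0],[0.175,0.009,0],[0.21,0.011,0],[0.226,0.0116,0],[0.226,0.0116,0],[0.226,0.0116,0]],"rotation":[[0,0,0.03],[0,0,0.08],[0,0,0.12],[0,0,0.16],[0,0,0.2],[0,0,0.237],[0,0,0.237],[0,0,0.237]]}' && python3 -m pendant '{"dp":[[0,0,0],[0,0,0]],"rotation":[[0,0,0],[0,0,0]]}'
python3 - <<'E'
from h import *
np.set_printoptions(precision=1,suppress=True)
s=cal("scene");t=cal("top");print(totool((490.6,182.8,127),107.2))
c=lambda i,x,y,w,h: cv2.resize(i["pixels"][y:y+h,x:x+w,::-1],(w*10,h*10),interpolation=cv2.INTER_CUBIC)
cv2.imwrite("pics/port.png",c(s,252,142,80,60)); cv2.imwrite("pics/portT.png",c(t,238,178,80,60))
E
```

```text
time: 5.95
tool_pos: [491.2, 182.1, 126.4]
tcp_rot: [-3.14, 0.0, 1.871]
contact_force: [0.2, -0.7, -0.6]
grip_width: 13.8
finger_force: 30.0
time: 6.2
tool_pos: [491.6, 182.1, 127.1]
tcp_rot: [-3.141, -0.0, 1.87]
contact_force: [-0.3, 0.2, -0.8]
grip_width: 14.0
finger_force: 30.0
(array([ 0., -0.,  0.]), array([ 0., -0., -0.]))
```

View pics/port.png

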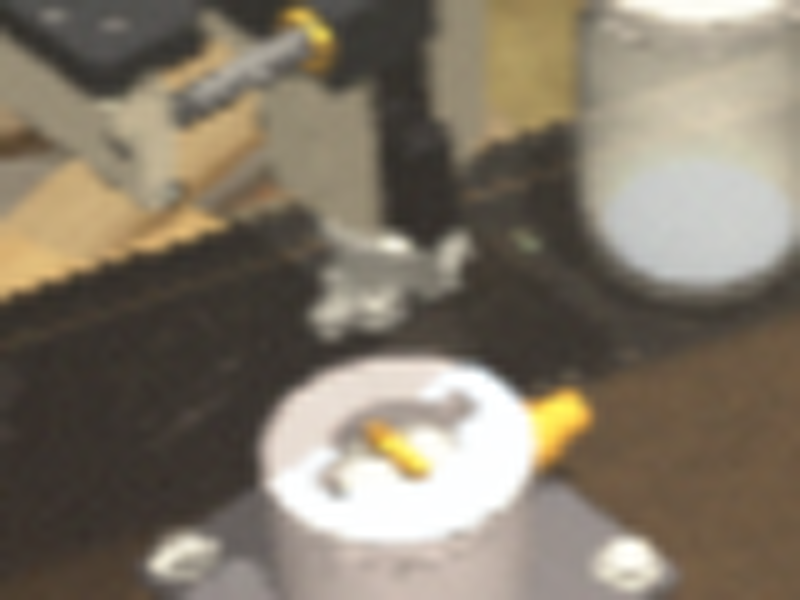

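The plug hangs above the port. Its lug ends are at crop (328,318) and (465,240), and the notch ends at (335,487) and (473,400), nearly parallel. I'll compare both in world coordinates from this same camera.

Run:
```python
from h import *
np.set_printoptions(precision=1,suppress=True)
s=cal("scene");o=get_obs();print(o["tool_pos"],o["tcp_rot"])
p=lambda x,y:((x+.5)/10-.5+252,(y+.5)/10-.5+142)
def rep(n,a,b):
    d=b-a; print(n,a,b,(a+b)/2,np.linalg.norm(d),np.degrees(np.arctan2(d[1],d[0])))
rep("lug",atz(s,*p(328,318),102.5),atz(s,*p(465,240),104.5))
rep("notch",atz(s,*p(335,487),50),atz(s,*p(473,400),50))
print("blade",atz(s,*p(400,450),50))
# predicted views
for nm,yaw,c,r,z in(("lug",17.2,o["tool_pos"],22,102.5),("notch",17.2,(490.6,182.8),25,50)):
    for k in(-1,1):
        a=np.radians(yaw); q=proj(s,(c[0]+k*r*np.cos(a),c[1]+k*r*np.sin(a),z)); print(nm,(q[0]-252)*10+4.5,(q[1]-142)*10+4.5)
```

```text
[491.4 182.5 127.2] [ 3.1 -0.   1.9]
lug [473.3 175.3 102.5] [512.6 184.3 104.5] [492.9 179.8 103.5] 40.371866172748774 12.914947332470163
notch [470.5 174.1  50. ] [513.4 187.4  50. ] [492.  180.7  50. ] 44.910159085184965 17.245297419850996
blade [489.9 178.9  50. ]
lug 315.7961653688757 320.079932830521
lug 457.0570868037272 235.44689157026693
notch 318.37403294302885 488.50605416074995
notch 472.20150306784785 391.9053803720764
```

View pics/portT.png

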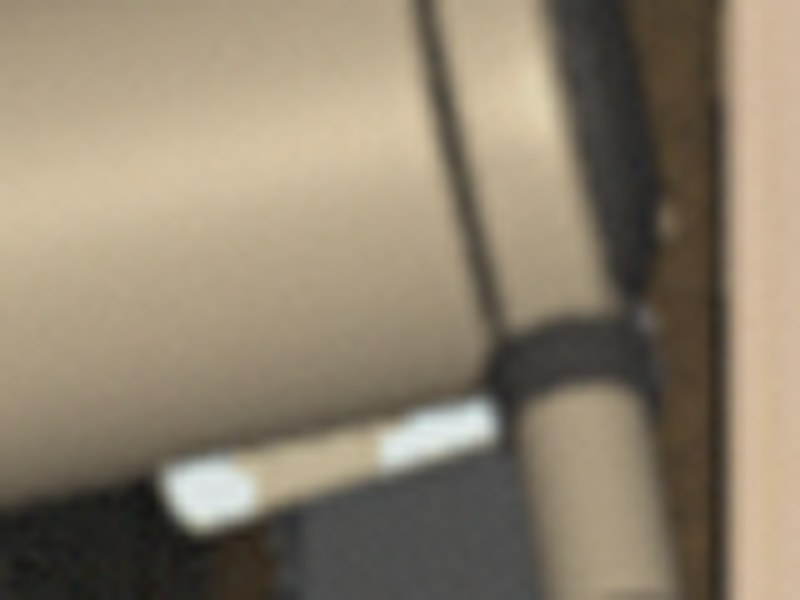

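The lug and notch midpoints agree within about 1 mm, and so do their directions (the top view is hidden by the wrist). I'll descend in steps while watching the force.

```bash
python3 -m pendant '{"dp":[[0,0,0.02],[0,0,0.042],[0,0,0.044],[0,0,0.047],[0,0,0.05],[0,0,0.053],[0,0,0.053]],"rotation":[[0,0,0],[0,0,0],[0,0,0],[0,0,0],[0,0,0],[0,0,0],[0,0,0]]}'
```

```text
time: 7.22
tool_pos: [491.0, 182.8, 74.1]
tcp_rot: [-3.141, -0.0, 1.871]
contact_force: [-0.8, -0.3, -2.1]
grip_width: 14.1
finger_force: 30.0
```

It entered freely: the underside is about 3.5 mm below the rim with no push-back. Now I'll press.

```bash
python3 -m pendant '{"dp":[[0,0,0.003],[0,0,0.006],[0,0,0.009],[0,0,0.011],[0,0,0.0125],[0,0,0.0125]],"rotation":[[0,0,0],[0,0,0],[0,0,0],[0,0,0],[0,0,0],[0,0,0]]}'
```

```text
time: 7.98
tool_pos: [491.2, 182.8, 61.7]
tcp_rot: [-3.142, -0.0, 1.871]
contact_force: [-3.0, 1.3, 4.9]
grip_width: 13.8
finger_force: 30.0
```

The force of about 5 N (plus the plug's weight) matches the spring at about 9 mm of travel. I'll go 1 mm deeper and then twist clockwise.

```bash
python3 -m pendant '{"dp":[[0,0,0.001],[0,0,0.001],[0,0,0.001],[0,0,0.001],[0,0,0.001],[0,0,0.001],[0,0,0.001],[0,0,0.001]],"rotation":[[0,0,0],[0,0,0.12],[0,0,0.26],[0,0,0.4],[0,0,0.54],[0,0,0.68],[0,0,0.82],[0,0,0.96]]}'; python3 -c "
from h import *
print(get_obs()['moment'])"
```

```text
time: 8.98
tool_pos: [491.2, 182.1, 60.7]
tcp_rot: [3.141, 0.001, 0.907]
contact_force: [-2.6, -1.9, 5.5]
grip_width: 13.8
finger_force: 30.0
[-0.41989499  0.76120466  0.11967509]
```

```bash
python3 -m pendant '{"dp":[[0,0,0],[0,0,0],[0,0,0],[0,0,0],[0,0,0],[0,0,0],[0,0,0]],"rotation":[[0,0,0.14],[0,0,0.28],[0,0,0.4],[0,0,0.48],[0,0,0.5],[0,0,0.5],[0,0,0.5]]}'
python3 - <<'E'
from h import *
print(get_obs()['moment'],get_obs()['tcp_rot'])
s=cal("scene")
cv2.imwrite("pics/end.png",cv2.resize(s["pixels"][148:208,252:332,::-1],(800,600),interpolation=cv2.INTER_CUBIC))
E
```

```text
time: 9.85
tool_pos: [491.2, 182.2, 60.6]
tcp_rot: [3.141, 0.001, 0.412]
contact_force: [-3.6, -3.4, 4.8]
grip_width: 13.9
finger_force: 30.0
[-0.91488855  0.75448058  0.17344218] [3.14092120e+00 8.22458914e-04 4.12340340e-01]
```

View pics/end.png

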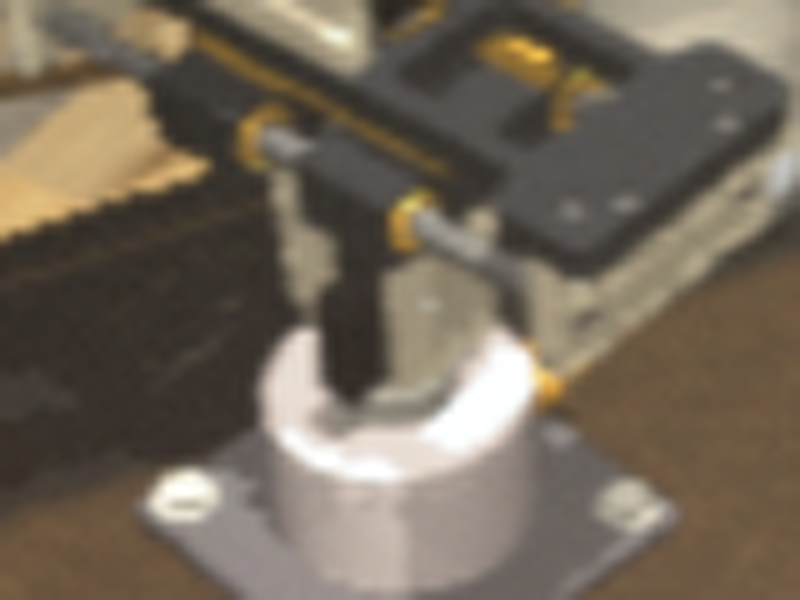

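The plug sits deep in the port with its collar at rim level (crop 400,410), and the wing has turned a quarter turn in the grip. The 0.173 N m moment matches the spindle near its stop, and the spring is still compressed, so I'll hand in.

```bash
python3 -c "
from plant import workorder
print(workorder.close_job())"
```

```text
the job is handed in; nothing more can be done
None
```

The job is handed in: the lugged plug is pressed about 10 mm into the port, turned 1.46 rad clockwise and still gripped at 30 N. No verdict was returned. The smooth plug, jar and elbow were not touched as far as I could tell, but I did not measure their positions again.

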